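Lock the clawed hanger arm into the slotted stand on the washer lid

ROBOT

A 7-joint arm with a two-finger parallel gripper is mounted at the origin on the work surface. World frame = base frame: x ahead of the robot, y to its left, z up, the work surface at z = 0. Lengths are in m, angles in rad, forces in N, time in s.
With the tool pointing down it reaches from about 0.35 to 0.9 m from the base axis. Payload 8.1 kg.
Tool frame: the origin (TCP) lies between the finger pads; the fingertips stand ahead of it and the grasp point (between the pads) is the TCP (arm.nose_length is the z of the fingertips in the tool frame, in m); z points along the fingers, y is the line along which they close (so a half turn about z gives the same grasp; the last joint's range is limited). The gripper opens to 92 mm and grips with 3 to 60 N. Pads are 19 mm wide; open, the fingers measure 130 mm over their backs; the gripper's body (75 mm by 190 mm) begins 47 mm behind the grasp point.
Start: joints at [1.054, 0.434, 0.025, 1.573, -0.012, 1.134, -0.075], TCP at [0.251, -0.572, 0.246] pointing down, gripper open.
Joint ranges: [-2.62, 2.62], [-0.44, 2.09], [-1.27, 1.32], [0.08, 2.57], [-1.32, 4.46], [0.12, 2], [-2.74, 2.74]. Speed limits (rad/s): [2.22, 2.22, 3.01, 3.01, 3.14, 3.14, 3.14].

INTERFACE

Orientations are given as a rotation vector (axis times angle).
In Python, from cell import sensors, optics, arm gives the robot as it stands.
- The arm moves only by the tool arm_command, never from a script. Its argument "deltas" is one flat list of numbers, 7 for each row, row after row: the turn, a rotation vector about the world's x, y, z as a fraction of full scale, then the shift along the world's x, y, z as a fraction of full scale, then the finger opening in mm, from 0 to 91.8. In form: [wx, wy, wz, dx, dy, dz, fingers, wx, wy, wz, dx, dy, dz, fingers, ...]. A call has 1 to 20 rows; each row is the pose to reach, as a shift and turn from the pose commanded when the call began; what a row does not reach only later rows make up. Full scale, the value 1, is 1 m for a shift and 90 degrees for a turn. A row lasts 1/10 s, in which the tool goes at most 50 mm and 8.59 degrees, less where a joint would pass 70% of its speed; a pose out of reach is approached as far as the arm can. A call with a number of a shift or a turn outside -1 to 1 is refused whole. A call with a gripper value outside its range is refused whole. The fingers move at their own pace and stop on an object; "force" is the grip in N (left out, the last holds). Time passes only in rows, so rows that repeat a pose let the fingers close. It gives the time, the measured TCP pose, the force, the opening and the grip force at its end, in the units of the state.
- sensors.observe(): the state, without advancing time (a new reading comes with each control period).
- optics.get_image(name): name is "side" or "top" or "wrist"; returns the picture (400x640x3 uint8, blue, green, red); there is no depth.
- optics.calibration(name): a dict with "camera_matrix" (3x3 intrinsics, pixels), "rvec" (rotation vector, rad) and "tvec" (3), from world to camera coordinates, as OpenCV has them. Camera axes: x right, y down, z forward; pixel columns grow to the right and rows downward; lengths in m; the calibration is good to about 2 mm. The wrist camera is an equidistant fisheye: a pixel r from the principal point sees the ray r / f radians off the axis. A picture is of the moment at which its call begins: read the wrist's pose just before it. calibration takes no time and is no camera call; for the wrist camera it gives the pose at the moment of the call.
- arm.sign_off(): hands the job in; it is judged then, once.
The state is a dict: "clock": time; "joints": joint angles; "dq": joint speeds; "joint_efforts": joint torques, N m; "position": TCP position; "ee_rot": TCP orientation; "force": force on the tool from outside, world axes, zero at the start; "ft_torque": the same for the moment, N m; "width": opening from 0.0 (shut) to 1.0 (fully open); "gripper_force": force on a finger pad.
Only numpy, scipy, OpenCV 4.12 (cv2) and the standard library are available. Lean on these libraries where they do the work, as an engineer would, in place of code of your own. Each camera call takes 0.05 s, during which the arm holds its last target. There are 200 camera calls.

TASK

Fit the grey hanger arm that has two claws on its back plate to the slotted steel stand: pass both claws through the two slots, then press the arm down until it is fully home and the spring catch snaps out above it, and let go. Leave the similar arm without claws, the orange bottle and the dosing cup where they are.

Things in the scene. Friction and masses are not known exactly. Their poses are not given: they have to be found in the camera images.
- claw_grip (a point): grasp point of the clawed hanger arm (loose, grey, 0.3 kg, upright on the lid): in the rib that rises 115 mm tall just before its back plate, 30 mm before the plate's rear face, 92 mm above the underside. x points from nose to claws, y along the back plate, z up. The rib is 16 mm thick (y), 42 mm long; the arm goes on, 55 mm tall, to a nose 139 mm before the rear face.
- claw_root (a point): point of the clawed arm on the rear face of its back plate, midway between the claws, level with the underside of the claw necks: 75 mm above the arm's underside, 30 mm in +x and 17 mm in -z from claw_grip; same axes. The back plate is 118 mm wide (y), 85 mm tall, 8 mm thick.
- claw_arm: the same arm; origin on the rear face at the underside, midway. Claws at y = +45 and -45 mm, 8 mm wide: a neck 10 mm tall out to +x, then a tip going down 10 mm and slanting out, to 26 mm below the neck and 34 mm from the rear face. Space between rear face and tip: 27 mm at the tip's end, 16 mm at the neck. A small tooth (12 mm wide, 10 mm out, 36 to 44 mm up) is midway on the rear face.
- rack_seat (a point): on the front face of the fixed slotted stand (157 mm tall), midway between its two slots, level with their lower edges, 96 mm above the lid; x into the stand, z up. Slots at y = +45 and -45 mm, 34 mm wide, 54 mm tall, in 6 mm sheet. Hook with claw_root 28 to 42 mm above this level, in along +x until the back plate touches or is up to 10 mm short, then down. Home: claw_root is at this height, 0 to 12 mm short, sagging some 8 deg.
- catch (a joint): black spring catch midway between the slots, 30 mm wide, sloped top, flat underside; 0 = out (as it stands free), positive (m, up to 0.014) = pushed back (+x). The arm's tooth pushes it back 4 to 12 mm over the last 20 mm of the way down (about 4 to 15 N downward; past 20 N it is on the stop), and it springs out above the tooth when the arm is home.
- plain_arm: the other loose grey hanger arm, same size and shape but with a flat rear face without claws or tooth; not to be moved. Origin: on its rear face at the underside, midway.
- bottle: closed orange detergent bottle, 70 mm across, 190 mm tall, origin at the centre of its underside; not to be moved.
- cup: white plastic dosing cup, 60 mm across, 50 mm tall, origin at the centre of its underside; not to be moved.
Things that resemble listed ones, but are neither listed nor needed, are in the scene too. Leave any green or purple look-alike of the claw_arm alone. What is shaped like the part that bears rack_seat but purple is not meant.

How it is judged:
At the end, for the whole second after the job is handed in: the clawed arm is hooked in both slots and fully down: claw_root level with rack_seat within 5 mm, at most 15 mm short of or 6 mm past it, 16 mm sideways, tilted under 0.25 rad and within 0.25 rad of the stand's direction; catch out again (under 4 mm); arm still (z of claw_root in the frame of rack_seat between -0.005 and 0.005 m and x of claw_root in the frame of rack_seat between -0.015 and 0.006 m and y of claw_root in the frame of rack_seat between -0.016 and 0.016 m and angle between claw_root's own z axis and vertical below 0.25 rad and angle between the x axis of claw_root and the x axis of rack_seat, either way round below 0.25 rad and value of joint catch below 0.004 m and linear speed of claw_arm below 0.02 m/s); the robot touches nothing.
It fails at once if the arm without claws shoved more than 30 mm from its place (distance of plain_arm from where it was at the start of the episode above 0.03 m).
It fails at once if the bottle shoved more than 30 mm from its place (distance of bottle from where it was at the start of the episode above 0.03 m).
It fails at once if the dosing cup shoved more than 30 mm from its place (distance of cup from where it was at the start of the episode above 0.03 m).
It also fails if it takes over 43 s, if anything falls off the work surface, if the arm or the gripper's body presses on something with over 40 N, if the wrist force passes 120 N, or if a joint passes its speed limit or range.

## Working session

There is one attempt and no reset: what is moved stays moved. The work goes in short steps, Python scripts to look and compute and a tool call to move; the robot and the scene stay as the last step left them, time stands still between calls to the robot, and variables do not carry over. Pictures are saved under pics/ and viewed, at most 10 in all, crops included, and the job is handed in when it is done.

Besides the shell and the picture viewer there is one more tool, called after "Emit:" by a JSON object that holds its "name" and its "arguments", one argument or row to a line. arm_command: Moves the arm, as the interface text tells. Its arguments: {"type":"object","properties":{"deltas":{"type":"array","items":{"type":"number"}},"force":{"type":"number"}},"required":["deltas"]}

```bash
mkdir -p pics; python3 - <<'E'
from cell import sensors, optics, arm
import cv2
s=sensors.observe();print(s, arm.nose_length)
for n in("side","top"):
    c=optics.calibration(n);print(n,c)
    cv2.imwrite(f"pics/{n}0.png",optics.get_image(n))
E
```

```text
{'clock': 0.0, 'joints': array([ 1.05440222,  0.435211  ,  0.02498509,  1.57409267, -0.01160748,
        1.13400563, -0.07511108]), 'dq': array([-0.00087398,  0.00049475, -0.00115447,  0.00102499,  0.00157311,
        0.00069116, -0.00171013]), 'joint_efforts': array([-3.57540257e-04, -6.67848945e+01,  9.84711796e-01, -3.14456463e+01,
       -6.05689245e-02,  4.24838613e-02,  1.96864357e-04]), 'position': array([ 0.25105539, -0.57183304,  0.24495425]), 'ee_rot': array([-3.07315177e+00, -6.44904179e-01,  7.20996855e-04]), 'force': array([-0.61253486, -0.46034894, -0.47119828]), 'ft_torque': array([ 0.01265975, -0.01285713,  0.02378261]), 'gripper_force': 0.0, 'width': 0.9994351416686487} 0.019
side {'camera_matrix': array([[458.57477969,   0.        , 324.13643816],
       [  0.        , 458.57477969, 193.18179808],
       [  0.        ,   0.        ,   1.        ]]), 'rvec': array([ 0.50203984, -2.69916738,  1.23969121]), 'tvec': array([0.47553118, 0.20745315, 1.33851342])}
top {'camera_matrix': array([[420.1287563 ,   0.        , 325.60598736],
       [  0.        , 420.1287563 , 200.57658888],
       [  0.        ,   0.        ,   1.        ]]), 'rvec': array([ 2.08273024, -2.13948511,  0.22291099]), 'tvec': array([-0.02312851,  0.54430996,  1.08813355])}
```

View pics/side0.png

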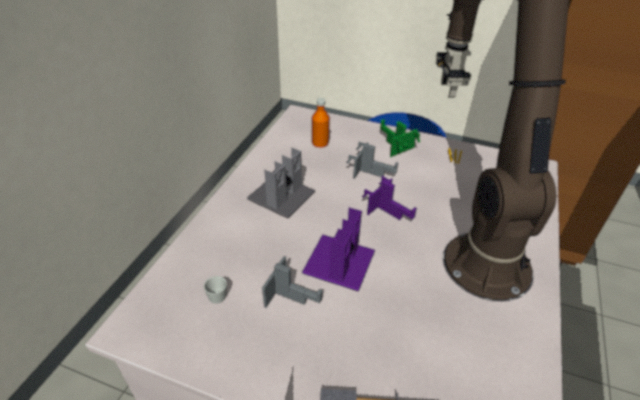

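View pics/top0.png

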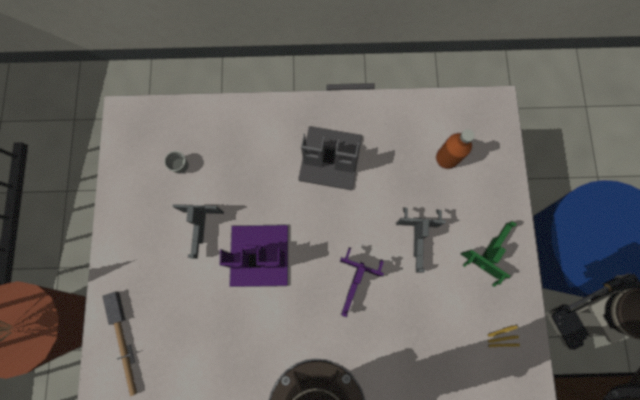

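The top view shows the clawed arm at (420,235) with its claws toward +x, the grey stand at (330,155), the bottle at (453,150) and the plain arm at (200,225). I'll zoom in on both for keypoints.

```bash
python3 - <<'E'
import cv2,numpy as np
t=cv2.imread("pics/top0.png");s=cv2.imread("pics/side0.png")
z=lambda i,x,y,w,h,k:cv2.resize(i[y:y+h,x:x+w],None,fx=k,fy=k,interpolation=cv2.INTER_CUBIC)
a=np.hstack([z(t,295,115,80,75,5),z(t,390,200,80,75,5)])   # 400x375 each
b=np.hstack([z(s,243,143,80,45*1,5),z(s,335,135,80,45,5)])
cv2.imwrite("pics/c1.png",np.vstack([a,b])[:600])
E
```

```text
(no output)
```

View pics/c1.png

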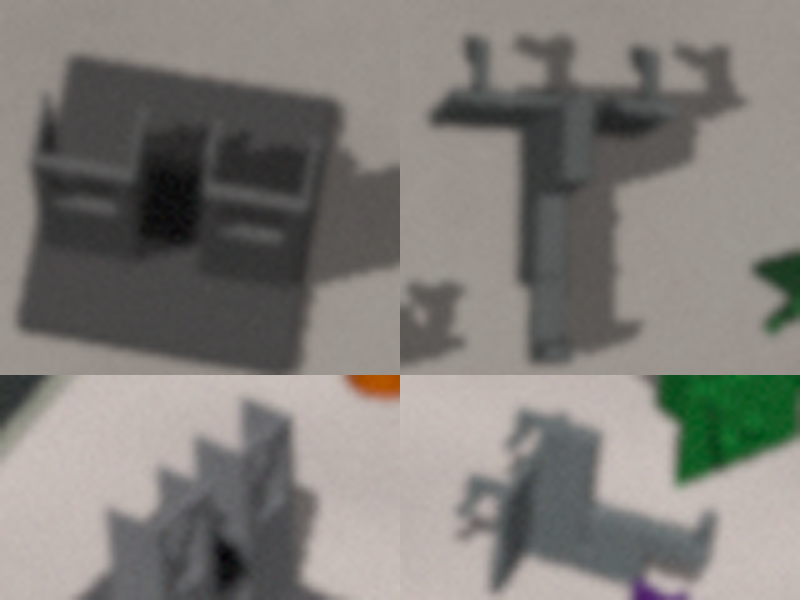

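```bash
cat > h.py <<'E'
import cv2,numpy as np
from cell import sensors,optics,arm
def ray(n,uv,c=None):
    c=c or optics.calibration(n);K=c["camera_matrix"];R=cv2.Rodrigues(c["rvec"])[0]
    x=(uv[0]-K[0,2])/K[0,0];y=(uv[1]-K[1,2])/K[1,1];d=np.array([x,y,1.])
    if n=="wrist":
        r=np.hypot(x,y);d=np.array([x/r*np.sin(r),y/r*np.sin(r),np.cos(r)])
    return -R.T@c["tvec"],R.T@d
def at(n,uv,z,c=None):
    o,d=ray(n,uv,c);return o+d*(z-o[2])/d[2]
def proj(n,P,c=None):
    c=c or optics.calibration(n);K=c["camera_matrix"];R=cv2.Rodrigues(c["rvec"])[0]
    p=np.atleast_2d(P)@R.T+c["tvec"]
    if n=="wrist":
        r=np.hypot(p[:,0],p[:,1]);q=p[:,:2]/r[:,None]*np.arctan2(r,p[:,2])[:,None]
    else:q=p[:,:2]/p[:,2:]
    return q*[K[0,0],K[1,1]]+[K[0,2],K[1,2]]
def local(x,y,yaw,pts): # pts Nx3 local -> world
    c,s=np.cos(yaw),np.sin(yaw);p=np.atleast_2d(pts)
    return np.c_[x+c*p[:,0]-s*p[:,1],y+s*p[:,0]+c*p[:,1],p[:,2]]
E
python3 - <<'E'
from h import *
c=optics.calibration("top")
S=lambda x,y:(295+x/5-.4,115+y/5-.4)
A=lambda x,y:(390+(x-400)/5-.4,200+y/5-.4)
for n,p,z in [("standL",S(38,168),.157),("standR",S(305,208),.157),("gapL",S(137,182),.157),("gapR",S(207,193),.157),("slotL",S(85,206),.096),("slotR",S(251,233),.096),
 ("baseFL",S(20,328),.0),("baseFR",S(297,372),.0),
 ("plateL",A(447,92),.085),("plateR",A(690,100),.085),("plateFL",A(435,122),.085),("clawL",A(475,42),.07),("clawR",A(645,52),.07),("ribFL",A(548,185),.115),("ribFR",A(585,187),.115),("noseL",A(530,358),.055),("noseR",A(570,360),.055)]:
    print(n,at("top",p,z,c).round(4))
o,_=ray("top",(0,0),c);print(o)
E
```

```text
standL [0.6605 0.0187 0.157 ]
standR [ 0.6354 -0.1166  0.157 ]
gapL [ 0.6516 -0.0316  0.157 ]
gapR [ 0.6447 -0.0671  0.157 ]
slotL [ 0.6595 -0.0032  0.096 ]
slotR [ 0.6419 -0.092   0.096 ]
baseFL [0.6181 0.0386 0.    ]
baseFR [ 0.5875 -0.1207  0.    ]
plateL [ 0.4854 -0.2297  0.085 ]
plateR [ 0.4777 -0.3572  0.085 ]
plateFL [ 0.4697 -0.2224  0.085 ]
clawL [ 0.5147 -0.2491  0.07  ]
clawR [ 0.5067 -0.3398  0.07  ]
ribFL [ 0.4313 -0.2725  0.115 ]
ribFR [ 0.4298 -0.2912  0.115 ]
noseL [ 0.3473 -0.2698  0.055 ]
noseR [ 0.3457 -0.2908  0.055 ]
[ 0.3052622  -0.03360526  1.17750947]
```

Estimates: claw arm root ≈ (0.483, −0.2915), yaw ≈ −0.088. Rack seat ≈ (0.648, −0.048, 0.096), yaw ≈ −0.19. Next I move above the arm's rib.

Emit:
{"name": "arm_command", "arguments": {
  "deltas": [0,0,-0.32,0.196,0.284,0,91.8,0,0,-0.32,0.196,0.284,0,91.8,0,0,-0.32,0.196,0.284,0,91.8,0,0,-0.32,0.196,0.284,0,91.8,0,0,-0.32,0.196,0.284,0,91.8,0,0,-0.32,0.196,0.284,0,91.8,0,0,-0.32,0.196,0.284,0,91.8,0,0,-0.32,0.196,0.284,0,91.8,0,0,-0.32,0.196,0.284,0,91.8,0,0,-0.32,0.196,0.284,0,91.8,0,0,-0.32,0.196,0.284,0,91.8,0,0,-0.32,0.196,0.284,0,91.8]
}}

```text
clock: 1.3
position: [0.4465, -0.2894, 0.2457]
ee_rot: [3.138, -0.143, -0.0]
force: [0.3, 0.8, -0.3]
width: 1.001
gripper_force: 0.0
```

```bash
python3 - <<'E'
from h import *
c=optics.calibration("wrist");im=optics.get_image("wrist");cv2.imwrite("pics/w1raw.png",im)
print(sensors.observe()["position"],sensors.observe()["ee_rot"],c)
P=local(.483,-.2915,-.088,np.array([[0,59,85],[0,-59,85],[-8,59,85],[-8,-59,85],[-9,8,115],[-9,-8,115],[-51,8,115],[-51,-8,115],[-139,8,55],[-139,-8,55],[34,45,49],[34,-45,49]])/1000)
q=proj("wrist",P,c);print(q.round(1).tolist())
v=cv2.resize(im,None,fx=1.25,fy=1.25)
for p in q:cv2.circle(v,tuple(int(a) for a in (p*1.25).round()),2,(0,0,255),-1)
cv2.imwrite("pics/w1.png",v)
E
```

```text
[ 0.44664782 -0.28922777  0.24567521] [ 3.13820424e+00 -1.42784554e-01 -3.56305277e-04] {'camera_matrix': array([[309.70691629,   0.        , 318.27526693],
       [  0.        , 309.70691629, 197.38693237],
       [  0.        ,   0.        ,   1.        ]]), 'rvec': array([-1.98228096,  2.1699381 ,  0.30011265]), 'tvec': array([-0.2483431 ,  0.41859506,  0.51824182])}
[[256.9, 150.4], [376.9, 150.1], [257.2, 158.4], [376.6, 158.1], [307.8, 164.0], [325.9, 163.9], [308.2, 209.3], [325.7, 209.3], [310.7, 263.5], [324.0, 263.5], [275.2, 115.0], [358.7, 114.8]]
```

View pics/w1.png

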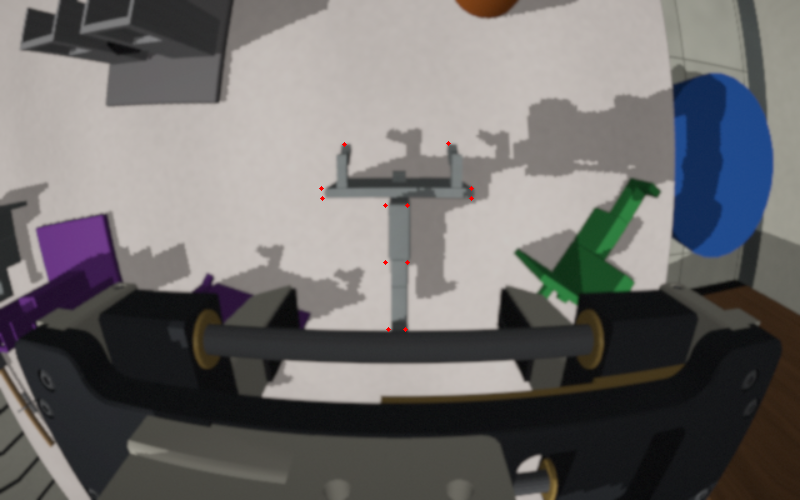

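The projected model lands within about 4 px of the real arm. The rib edge is at x≈389–411 against a predicted 385–407, so the arm sits about 3 mm further in −y with yaw ≈ −0.10. I'll descend and grip.

Emit:
{"name": "arm_command", "arguments": {
  "deltas": [0,0,-0.008,0,-0.002,-0.05,91.8,0,0,-0.008,0,-0.002,-0.09,91.8,0,0,-0.008,0,-0.002,-0.12,91.8,0,0,-0.008,0,-0.002,-0.14,91.8,0,0,-0.008,0,-0.002,-0.152,91.8,0,0,-0.008,0,-0.002,-0.152,91.8,0,0,-0.008,0,-0.002,-0.152,8,0,0,-0.008,0,-0.002,-0.152,8,0,0,-0.008,0,-0.002,-0.152,8,0,0,-0.008,0,-0.002,-0.152,8,0,0,-0.008,0,-0.002,-0.152,8,0,0,-0.008,0,-0.002,-0.152,8,0,0,-0.008,0,-0.002,-0.152,8,0,0,-0.008,0,-0.002,-0.152,8,0,0,-0.008,0,-0.002,-0.152,8,0,0,-0.008,0,-0.002,-0.152,8],
  "force": 50
}}

```text
clock: 2.95
position: [0.4473, -0.2903, 0.0937]
ee_rot: [3.138, -0.159, -0.0]
force: [0.5, 0.2, 0.3]
width: 0.174
gripper_force: 0.4
```

Emit:
{"name": "arm_command", "arguments": {
  "deltas": [0,0,0,0,0,0,8,0,0,0,0,0,0,8,0,0,0,0,0,0.03,8,0,0,0,0,0,0.062,8,0,0,-0.057,0.02,0.04,0.062,8,0,0,-0.057,0.04,0.08,0.062,8,0,0,-0.057,0.055,0.12,0.062,8,0,0,-0.057,0.07,0.16,0.062,8,0,0,-0.057,0.085,0.2,0.062,8,0,0,-0.057,0.095,0.235,0.062,8,0,0,-0.057,0.1,0.255,0.062,8,0,0,-0.057,0.102,0.2615,0.062,8,0,0,-0.057,0.102,0.2615,0.062,8,0,0,-0.057,0.102,0.2615,0.062,8,0,0,-0.057,0.102,0.2615,0.062,8]
}}

```text
clock: 4.45
position: [0.5488, -0.0307, 0.1556]
ee_rot: [3.126, -0.303, -0.001]
force: [-0.3, -0.2, -3.5]
width: 0.17
gripper_force: 49.9
```

```bash
python3 - <<'E'
from h import *
s=sensors.observe();p=s["position"];print(p,s["ee_rot"],s["force"],s["gripper_force"],s["width"])
cw=optics.calibration("wrist");w=optics.get_image("wrist");t=optics.get_image("top")
cv2.imwrite("pics/w2raw.png",w);cv2.imwrite("pics/t2raw.png",t)
yaw=-.19;dx=np.array([np.cos(yaw),np.sin(yaw)])
root=p[:2]+.036*dx
A=local(*root,yaw,np.array([[0,59,10],[0,-59,10],[34,45,-26],[34,-45,-26],[0,45,10],[0,-45,10]])/1000)+[0,0,p[2]-.0187]
S=local(.648,-.048,yaw,np.array([[0,62,0],[0,-62,0],[0,28,54],[0,62,54],[0,-28,54],[0,-62,54],[0,28,0],[0,-28,0],[0,69,61],[0,-69,61]])/1000)+[0,0,.096]
qa=proj("wrist",A,cw);qs=proj("wrist",S,cw);print(qa.round(),qs.round())
x0,y0,k=190,40,3.2
v=cv2.resize(w[y0:y0+180,x0:x0+250],None,fx=k,fy=k,interpolation=cv2.INTER_CUBIC)
for q,c in((qa,(0,0,255)),(qs,(255,255,0))):
    for a in q:cv2.circle(v,tuple(int(b) for b in ((a-[x0,y0]+.5)*k)),2,c,-1)
cv2.imwrite("pics/w2.png",v)
E
```

```text
[ 0.54883617 -0.03068088  0.15562761] [ 3.12601052e+00 -3.03412501e-01 -6.99317378e-04] [-0.32522577 -0.18984705 -3.4982248 ] 49.94450032711029 0.1704978821734001
[[204. 189.]
 [433. 189.]
 [243. 119.]
 [393. 119.]
 [229. 189.]
 [407. 188.]] [[220.  74.]
 [411.  73.]
 [254.  56.]
 [187.  63.]
 [375.  55.]
 [442.  61.]
 [271.  71.]
 [359.  70.]
 [168.  63.]
 [461.  61.]]
```

View pics/w2.png

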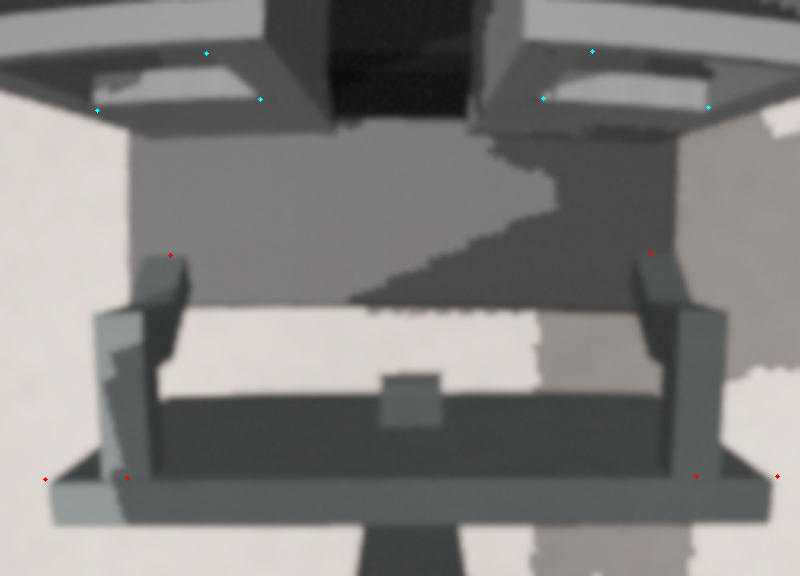

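The claws line up with the slots. Slot lower edges are at (95–262,100) and (553–708,104), and the projected points match to about 2 mm. I go down 5 mm, then in 60 mm along the stand's x.

Emit:
{"name": "arm_command", "arguments": {
  "deltas": [0,0,0,0,0.0018,-0.005,8,0,0,0,0.01,0,-0.005,8,0,0,0,0.02,-0.002,-0.005,8,0,0,0,0.0295,-0.004,-0.005,8,0,0,0,0.0375,-0.0055,-0.005,8,0,0,0,0.045,-0.007,-0.005,8,0,0,0,0.05,-0.008,-0.005,8,0,0,0,0.055,-0.009,-0.005,8,0,0,0,0.059,-0.0095,-0.005,8,0,0,0,0.059,-0.0095,-0.005,8,0,0,0,0.059,-0.0095,-0.005,8]
}}

```text
clock: 5.65
position: [0.6081, -0.0382, 0.1507]
ee_rot: [3.127, -0.299, -0.001]
force: [-0.7, 0.5, -3.0]
width: 0.17
gripper_force: 49.9
```

Emit:
{"name": "arm_command", "arguments": {
  "deltas": [0,0,0,0,0,-0.005,8,0,0,0,0,0,-0.01,8,0,0,0,0,0,-0.014,8,0,0,0,0,0,-0.018,8,0,0,0,0,0,-0.02,8,0,0,0,0,0,-0.02,8]
}}

```text
clock: 6.25
position: [0.6076, -0.0382, 0.1302]
ee_rot: [3.127, -0.3, -0.003]
force: [-3.3, 0.7, -3.7]
width: 0.17
gripper_force: 49.9
```

```bash
python3 - <<'E'
from h import *
s=sensors.observe();print(s["position"],s["force"],s["ft_torque"])
im=optics.get_image("wrist");cv2.imwrite("pics/w3.png",cv2.resize(im[40:240,180:450],None,fx=2.9,fy=2.9,interpolation=cv2.INTER_CUBIC))
E
```

```text
[ 0.60761213 -0.03815284  0.1301674 ] [-3.26526397  0.70695259 -3.71459441] [0.24298331 0.70998656 0.00340129]
```

View pics/w3.png

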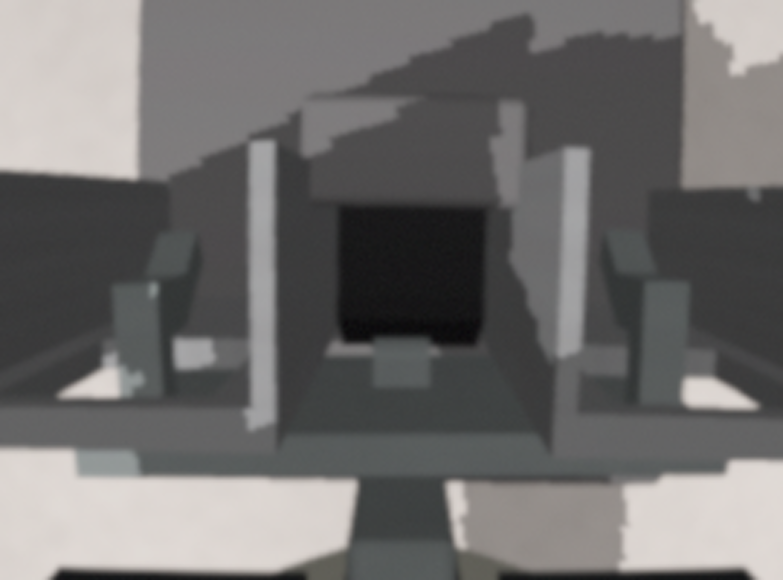

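Both claws are through the slots (at (140,340) and (660,340) in the crop), and the tooth is at the catch (400,360). Pressing down.

Emit:
{"name": "arm_command", "arguments": {
  "deltas": [0,0,0,0.001,0,-0.003,8,0,0,0,0.001,0,-0.006,8,0,0,0,0.001,0,-0.009,8,0,0,0,0.001,0,-0.012,8,0,0,0,0.001,0,-0.012,8]
}}

```text
clock: 6.8
position: [0.6087, -0.0383, 0.1175]
ee_rot: [3.127, -0.3, -0.003]
force: [0.6, 1.1, -11.1]
width: 0.172
gripper_force: 49.9
```

Emit:
{"name": "arm_command", "arguments": {
  "deltas": [0,0,0,0,0,-0.0015,8,0,0,0,0,0,-0.003,8,0,0,0,0,0,-0.004,8,0,0,0,0,0,-0.004,8]
}}

```text
clock: 7.2
position: [0.6097, -0.0383, 0.1149]
ee_rot: [3.127, -0.3, 0.001]
force: [0.4, 0.7, -3.0]
width: 0.167
gripper_force: 49.9
```

```bash
python3 - <<'E'
from h import *
s=sensors.observe();print(s["position"],s["force"],s["ft_torque"])
im=optics.get_image("wrist");cv2.imwrite("pics/w4.png",cv2.resize(im[40:240,180:450],None,fx=2.9,fy=2.9,interpolation=cv2.INTER_CUBIC))
E
```

```text
[ 0.60966435 -0.03833694  0.11490822] [ 0.39805878  0.71434867 -2.97815977] [0.04615075 0.01928833 0.05481968]
```

View pics/w4.png

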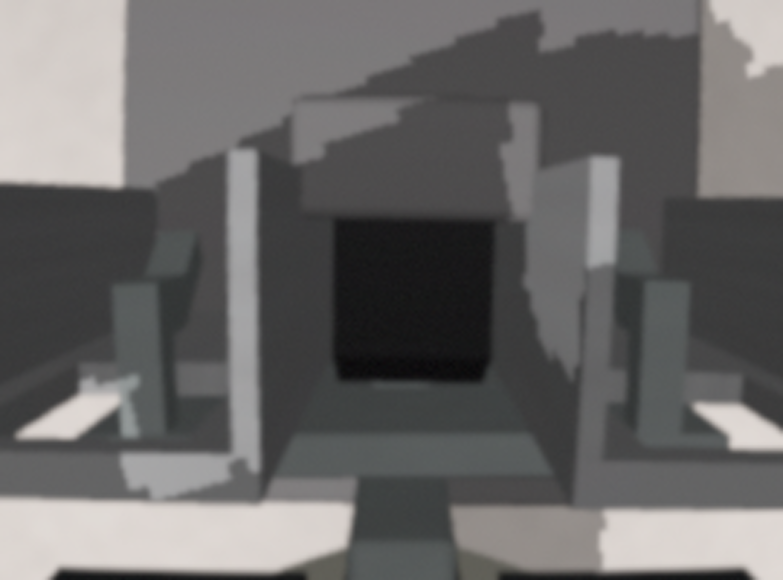

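The tooth is now hidden beneath the catch, which has sprung out, and the force is back to weight only. A small extra press to seat the arm, then release and retreat upward.

Emit:
{"name": "arm_command", "arguments": {
  "deltas": [0,0,0,0,0,-0.002,8,0,0,0,0,0,-0.003,8,0,0,0,0,0,-0.003,8]
}}

```text
clock: 7.55
position: [0.6095, -0.0382, 0.1137]
ee_rot: [-3.127, 0.299, -0.002]
force: [-7.6, 0.1, 13.8]
width: 0.168
gripper_force: 50.0
```

Emit:
{"name": "arm_command", "arguments": {
  "deltas": [0,0,0,0,0,0.0015,8,0,0,0,0,0,0.0015,60,0,0,0,0,0,0.0015,60,0,0,0,0,0,0.0015,60,0,0,0,0,0,0.0015,60,0,0,0,0,0,0.0015,60,0,0,0,0,0,0.0015,60,0,0,0,0,0,0.0015,60,0,0,0,0,0,0.02,60,0,0,0,0,0,0.05,60,0,0,0,0,0,0.09,60,0,0,0,-0.05,0,0.13,60,0,0,0,-0.1,0,0.15,60,0,0,0,-0.15,0,0.15,60,0,0,0,-0.2,0,0.15,60,0,0,0,-0.2,0,0.15,60,0,0,0,-0.2,0,0.15,60]
}}

```text
clock: 9.25
position: [0.4071, -0.0384, 0.2622]
ee_rot: [3.127, -0.3, 0.001]
force: [0.6, 0.3, 1.3]
width: 0.653
gripper_force: 0.0
```

```bash
python3 - <<'E'
from h import *
s=sensors.observe();print(s["position"],s["force"],s["width"])
w=optics.get_image("wrist");t=optics.get_image("top");d=optics.get_image("side")
z=lambda i,x,y,w,h,k:cv2.resize(i[y:y+h,x:x+w],None,fx=k,fy=k,interpolation=cv2.INTER_CUBIC)
a=np.hstack([z(t,290,115,80,60,5),z(d,240,130,80,60,5)])
b=cv2.resize(w[:160],(640,160))
b=np.hstack([b,np.zeros((160,160,3),np.uint8)])
cv2.imwrite("pics/f.png",np.vstack([a,b]))
E
```

```text
[ 0.40707192 -0.03843625  0.26224408] [0.59384626 0.27352719 1.25407311] 0.6528141494924008
```

View pics/f.png

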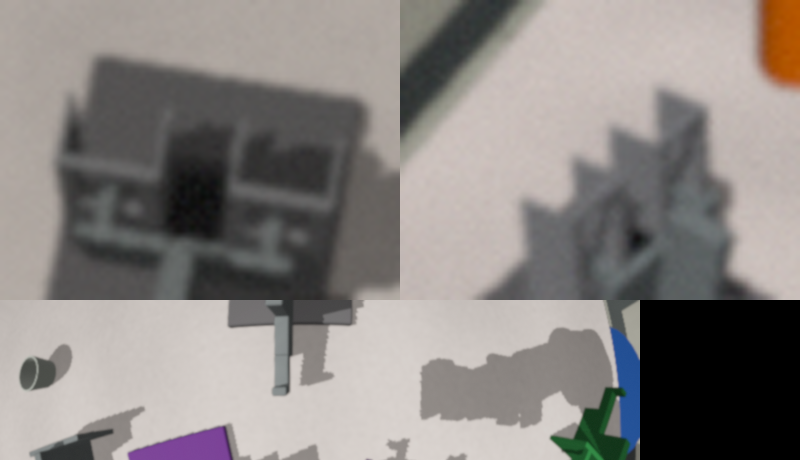

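```bash
python3 - <<'E'
from h import *
for q in((305.2,159.8),(348,167)):
    d=at("top",q,.106)-[.648,-.048,0];c,s=np.cos(.19),np.sin(.19);print(d[0]*c-d[1]*s,d[0]*s+d[1]*c)
print(arm.sign_off())
E
```

```text
-0.014070144090542277 0.06021056828995577
-0.015317247386049775 -0.05525904987871638
the job is handed in; nothing more can be done
None
```

The clawed arm is hooked in both slots, pressed down and released, and I handed the job in at about 9.4 s. The last close view showed the tooth under the sprung-out catch. My rough final measurement put the plate's top edge 14–15 mm off the stand. The limit of 15 mm applies 10 mm lower, where the sag should leave a smaller gap. I never saw the judge's verdict.

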